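Load and secure the soil-leaching tumbler

ROBOT

A 7-joint arm with a two-finger parallel gripper is mounted at the origin on the work surface. World frame = base frame: x ahead of the robot, y to its left, z up, the work surface at z = 0. Lengths are in m, angles in rad, forces in N, time in s.
With the tool pointing down it reaches from about 0.425 to 0.825 m from the base axis. Payload 3.6 kg.
Tool frame: the origin (TCP) lies where the fingers leave the gripper's body, on its centre line; the fingertips stand 73 mm ahead of it and the grasp point (between the pads) lies 54 mm ahead of it; z points along the fingers, y is the line along which they close (so a half turn about z gives the same grasp; the last joint's range is limited). The gripper opens to 85 mm and grips with 20 to 120 N. Pads are 22 mm wide; open, the fingers measure 114 mm over their backs; the gripper's body (76 mm by 85 mm) begins 54 mm behind the grasp point. The pads swing forward as they close: fully open they stand 13 mm farther back than shut.
Start: joints at [1.258, 0.615, -0.013, 1.423, 0.008, 1.103, -0.04], TCP at [0.184, -0.623, 0.304] pointing down, gripper open.
Joint ranges: [-3.12, 3.12], [-0.3, 2.06], [-1.34, 1.32], [0.26, 2.42], [-1.36, 4.5], [0.01, 1.98], [-2.84, 2.84]. Speed limits (rad/s): [2.79, 2.79, 3.14, 3.14, 3.14, 3.14, 3.14].

INTERFACE

Orientations are given as a unit quaternion [x, y, z, w].
In Python, from station import arm, snapshot, camera_info, ticket gives the robot as it stands. Calls block until the motion is done:
- arm.movep(position, orientation): joint-space move of the TCP to a pose.
- arm.line_to(position, velocity=0.15, ori=None): straight line of the TCP; ori=None keeps the orientation; velocity is the mean speed in m/s.
- arm.move_j(angles): joint-space move.
- arm.move_gripper(opening, effort=None): opening from 0.0 (shut) to 1.0 (fully open); effort is the grip in N (None keeps the last); returns when the fingers have stopped.
- arm.pause(seconds).
- arm.ik(position, orientation): joint angles nearest the present ones, or None.
- snapshot(name): name is "side" or "top" or "wrist"; returns the picture (420x560x3 uint8, blue, green, red); there is no depth.
- camera_info(name): a dict with "fx", "fy", "cx", "cy" (pixels), "dist_coeffs" ([k1, k2, p1, p2, k3] as OpenCV has them; the pictures are not rectified), "R" (3x3) and "t" (3): a world point X has camera coordinates R X + t; the wrist camera has in their place "T_tool_cam" (4x4, takes a point from camera to tool coordinates, whose origin is the TCP and whose axes are the flange's). Camera axes: x right, y down, z forward; pixel columns grow to the right and rows downward; lengths in m; the calibration is good to about 2 mm. A picture is of the moment at which its call begins: read the wrist's pose just before it. camera_info takes no time and is no camera call.
A pose or a line that the arm cannot do raises arm.MotionError and nothing moves.
- ticket.finish_job(): hands the job in; it is judged then, once.
Readings, each from a call of its own:
- arm.read_time(): time.
- arm.read_joint_positions(): joint angles.
- arm.read_dq(): joint speeds.
- arm.read_effort(): joint torques, N m.
- arm.read_tool_pos(): TCP position.
- arm.read_eef_rot(): TCP orientation.
- arm.read_ft_force(): force on the tool from outside, world axes, zero at the start.
- arm.read_wrist_torque(): the same for the moment, N m.
- arm.read_opening(): opening from 0.0 (shut) to 1.0 (fully open).
- arm.read_finger_force(): force on a finger pad.
Only numpy, scipy, OpenCV 4.12 (cv2) and the standard library are available. Lean on these libraries where they do the work, as an engineer would, in place of code of your own. Each camera call takes 0.05 s, during which the arm holds its last target. There are 200 camera calls.

TASK

Load every amber bottle from the bench into the tumbler's cradle, upright and fully down, one to a pocket, swinging the hold-down bar aside first if it is in the way. Then lift the hold-down bar over the keeper's lip and let it drop fully into the notch, and finally take the snap hook from its rest and push its sprung gate over the top of the keeper's eye until it snaps shut, leaving it hanging there so that the bar cannot lift when the rotor turns over. Leave the soil dish and the tube rack where they are.

Things in the scene. Friction and masses are not known exactly. Their poses are not given: they have to be found in the camera images.
- tumbler: End-over-end tumbler, fixed: base plate, two pedestals, gear motor, rotor parked upright with a white bottle cradle 166 x 166 mm, top 116 mm above the bench. Origin: on the bench under the cradle's centre; x runs along the rotor's axis to the keeper and motor (far end), y left, z up. Motor and far pedestal (from x = 185 mm) 165 mm high; end plates at x = +-87 mm, 70 mm wide, 160 mm high
- cell1 (a point): floor centre of the near left bottle pocket, 56 mm above the bench. Each of the four pockets is 63 mm square and 50 mm deep below its chamfered mouth (which adds 5 to 10 mm) and lies 41 mm from the cradle's centre in x and in y, so neighbours are 82 mm apart
- cell2 (a point): floor centre of the near right pocket
- cell3 (a point): floor centre of the far left pocket
- cell4 (a point): floor centre of the far right pocket
- bottle1_mid (a point): amber plastic bottle, 110 mm tall, 0.17 to 0.31 kg, heavy at the bottom, upright: body 56 mm in diameter up to 72 mm, neck 41 mm, then a white screw cap 44 mm in diameter (84 to 110 mm) to grip from above. This point is on its axis half-way up (55 mm), z up. Two to four bottles are present
- bottle2_mid (a point): another such bottle
- bottle3_mid (a point): another such bottle
- bottle4_mid (a point): another such bottle
- bar_pivot (a point): pivot of the hold-down bar at the tumbler's near end (x = -115, y = 0 mm), 175 mm above the bench. The aluminium bar is 285 mm long, 10 mm thick (170 to 180 mm above the bench when level, 4 mm over the caps of seated bottles), 62 mm wide over the pockets, 24 mm wide at its ends
- bar_swivel (a joint): angle of the bar about its upright pivot: 0 = along the tumbler's x axis, in line with the keeper, growing to 1.75 at most as it swings aside towards the tumbler's +y (left). Slight friction: it stays where it is left. From 1.45 on it is clear of all pockets; below that it may overhang them
- bar_lift (a joint): angle by which the bar is raised about a level pin at its pivot: 0 = level, its lowest position, up to 0.6; it falls back to 0 by its own weight (0.26 kg) unless something is under it
- bar_ball (a point): centre of the black ball grip, 28 mm in diameter, on a short stem on top of the bar, 265 mm from the pivot and 31 mm above the bar's mid-plane (206 mm above the bench when level); the bar's tail ends 20 mm past it
- notch (a point): middle of the keeper's notch floor, 170 mm above the bench, where the bar's tail drops in. The notch is 32 mm wide in y: on its left (entry) side a low lip whose top is 186 mm above the bench, so the ball must rise 30 mm or more to carry the bar over it; on its right side the tall staple eye, the bar's back stop
- eye (a point): middle of the top wire of the keeper's eye, 232 mm above the bench, at x = 106, y = -19.5 mm of the tumbler: a staple of 7 mm steel wire, 44 mm wide. The top wire runs along the tumbler's x axis with the hole below it, so the hook's length must go along the tumbler's y axis; its nose may point either way
- hook_grip (a point): steel snap hook: oblong loop of 10 mm round bar, 120 mm long, 54 mm high, 0.2 kg, on edge in its rest, gate down. This point is the middle of its straight spine (top bar, 80 mm long, 49 mm above its underside); x along its length towards the nose, z from gate to spine. The lower bar and gate lie 44 mm under the spine (centre lines; 34 mm clear inside)
- hook_mouth (a point): where the eye's wire must enter the hook: on the gate's line next to the nose, 17 mm along x and 44 mm below hook_grip; 4 mm more or less along x still works. The hook must go down until the spine's centre line is within 12 mm of the wire's (they touch at 8.5 mm), against about 5 N; then the gate snaps shut under the wire
- hook_gate (a joint): angle of the hook's sprung gate: 0 = shut, growing to 0.85 as it is pushed in towards the spine. It is hinged 22 mm behind the hook's middle and its tip meets the nose 24 mm ahead of it
- rest: black plastic block 150 x 50 x 30 mm, fixed, with a slot 14 mm wide and 134 mm long along its x axis in which the snap hook stands, 10 mm above the bench, always with its nose at the end farther from the robot. Origin: under its centre
- petri: glass dish of dark soil, 96 mm in diameter, 16 mm high; to be left alone. Origin: centre of its underside
- rack: white test-tube rack 85 x 210 mm, 103 mm high over the coloured caps, long side along its y; to be left alone. Origin: centre of its underside
Things that resemble listed ones, but are neither listed nor needed, are in the scene too. Of the things that look like the part that bears hook_grip, the larger one is meant.

How it is judged:
By the outcome, as a careful person would: the job done as asked, in the order asked, and still so for the second after the job is handed in, with the robot touching nothing.
Of bottle1, bottle2, bottle3, bottle4 only 2 to 4 are there at a start; the rules pass over those that are not, and their reading is None.
At some moment in a run one of bottle1, bottle2, bottle3, bottle4 may be knocked a few centimetres aside while the robot is not near it.
It also fails if it takes over 210 s, if anything falls off the work surface, if the arm or the gripper's body presses on something with over 40 N, if the wrist force passes 120 N, or if a joint passes its speed limit or range.

## Working session

There is one attempt and no reset: what is moved stays moved. The work goes in short steps, each a Python script; the robot and the scene stay as the last script left them, time stands still between calls to the robot, and variables do not carry over. Pictures are saved under pics/ and viewed, at most 14 in all, crops included, and the job is handed in when it is done.

```bash
mkdir -p pics; ls
python3 - <<'E'
from station import *
import cv2,numpy as np
for n in("side","top","wrist"):
    cv2.imwrite(f"pics/{n}0.png",snapshot(n)); print(n,camera_info(n))
print(arm.read_tool_pos(),arm.read_eef_rot(),arm.read_time())
E
```

```text
pics
side {'fx': 394.7692424021459, 'fy': 394.7692424021459, 'cx': 284.52364886267185, 'cy': 212.87477648044108, 'dist_coeffs': array([-0.11768648,  0.        ,  0.        ,  0.        ,  0.        ]), 'R': array([[-0.85302868, -0.52154676, -0.01819455],
       [-0.38984537,  0.66002397, -0.64217517],
       [ 0.34693322, -0.54070078, -0.76634197]]), 't': array([0.43989506, 0.30079121, 0.84748849])}
top {'fx': 508.0153005500919, 'fy': 508.0153005500919, 'cx': 284.2869938622057, 'cy': 211.6717641298356, 'dist_coeffs': array([-0.11655008,  0.        ,  0.        ,  0.        ,  0.        ]), 'R': array([[-0.03747486, -0.99929007,  0.00387278],
       [-0.97715942,  0.03583314, -0.20946471],
       [ 0.20917723, -0.01163398, -0.97780854]]), 't': array([0.00453585, 0.55245268, 1.16938495])}
wrist {'fx': 337.991304340659, 'fy': 337.991304340659, 'cx': 283.29878256869546, 'cy': 205.06365851190023, 'dist_coeffs': array([-0.0590926,  0.       ,  0.       ,  0.       ,  0.       ]), 'T_tool_cam': array([[-4.49533167e-05, -9.54987940e-01, -2.96644623e-01,
         7.44013759e-02],
       [ 9.99999988e-01,  9.11556273e-07, -1.54473865e-04,
        -4.53117088e-04],
       [ 1.47791086e-04, -2.96644627e-01,  9.54987929e-01,
        -7.07381251e-02],
       [ 0.00000000e+00,  0.00000000e+00,  0.00000000e+00,
         1.00000000e+00]])}
[ 0.1837427  -0.62303966  0.30298293] [ 9.89734766e-01  1.42912887e-01 -1.47921226e-04 -9.89148579e-04] 0.15
```

View pics/top0.png

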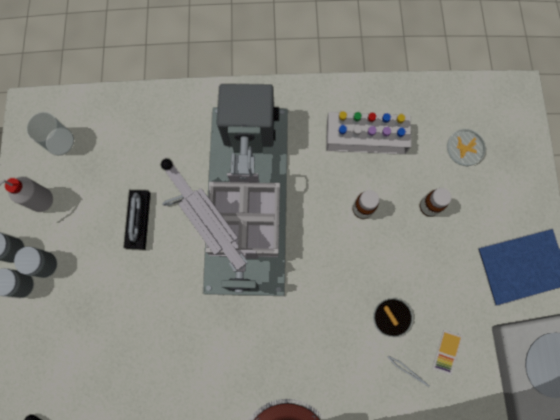

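View pics/side0.png

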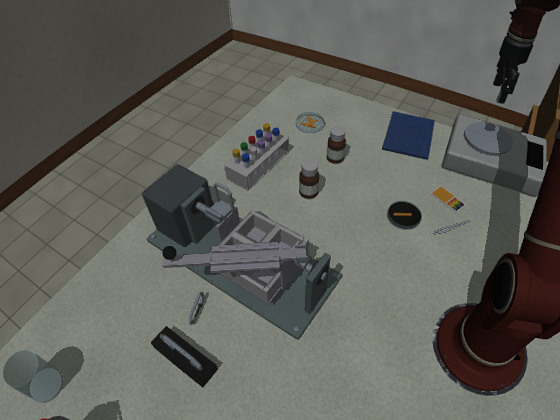

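The top view shows two amber bottles with white caps at about (367,204) and (437,202). The bar is swung aside across the left pockets, with its ball at (167,164). The black rest holding the larger hook is at (137,219), and a smaller decoy hook lies at (175,200). Grey or white bottles on the left (12,248), (37,262), (12,283), a red-capped bottle and glasses are also decoys. The soil dish is at (393,317), with a decoy dish at (466,148).

```bash
cat > h.py <<'E'
from station import *
import cv2,numpy as np
from scipy.spatial.transform import Rotation as Rn
def cam(n,pose=None):
    c=camera_info(n);K=np.array([[c['fx'],0,c['cx']],[0,c['fy'],c['cy']],[0,0,1]])
    if n=='wrist':
        p,q=pose if pose else (arm.read_tool_pos(),arm.read_eef_rot())
        T=np.eye(4);T[:3,:3]=Rn.from_quat(q).as_matrix();T[:3,3]=p
        M=np.linalg.inv(T@c['T_tool_cam']);R,t=M[:3,:3],M[:3,3]
    else:R,t=c['R'],c['t']
    return K,c['dist_coeffs'],R,t
def unproj(C,px,z):
    K,d,R,t=C
    u=cv2.undistortPoints(np.array(px,float).reshape(-1,1,2),K,d).reshape(-1,2)
    o=-R.T@t;r=np.c_[u,np.ones(len(u))]@R
    return o+r*((np.broadcast_to(z,len(u))-o[2])/r[:,2])[:,None]
def proj(C,X):
    K,d,R,t=C
    return cv2.projectPoints(np.array(X,float).reshape(-1,3),cv2.Rodrigues(R)[0],t,K,d)[0].reshape(-1,2)
def down(yaw): # tool y axis (closing) direction at angle yaw from world x
    c,s=np.cos(yaw),np.sin(yaw)
    y=np.array([c,s,0]);z=np.array([0,0,-1.]);x=np.cross(y,z)
    return Rn.from_matrix(np.c_[x,y,z]).as_quat()
E
python3 - <<'E'
from h import *
C=cam('top')
print('caps',unproj(C,[(369.5,197),(440,194)],.110))
print('cradle corners',unproj(C,[(210,184),(280,184),(278,254),(206,254)],.116))
print('rest',unproj(C,[(131,190),(149,191),(145,248),(125,248)],.03))
print('ball',unproj(C,[(167,164)],.206))
im=cv2.imread('pics/top0.png')
cv2.imwrite('pics/c1.png',cv2.resize(im[75:305,110:310],None,fx=2.6,fy=2.6,interpolation=cv2.INTER_CUBIC))
E
```

```text
caps [[ 0.56897103 -0.2156823   0.11      ]
 [ 0.57038603 -0.3842606   0.11      ]]
cradle corners [[ 0.61229341  0.1555217   0.116     ]
 [ 0.60617535 -0.0077515   0.116     ]
 [ 0.44258391  0.00262644  0.116     ]
 [ 0.4483547   0.1658229   0.116     ]]
rest [[0.62837175 0.36800835 0.03      ]
 [0.62394675 0.32178781 0.03      ]
 [0.47964328 0.32921229 0.03      ]
 [0.48124053 0.3793767  0.03      ]]
ball [[0.63615223 0.23709879 0.206     ]]
```

View pics/c1.png

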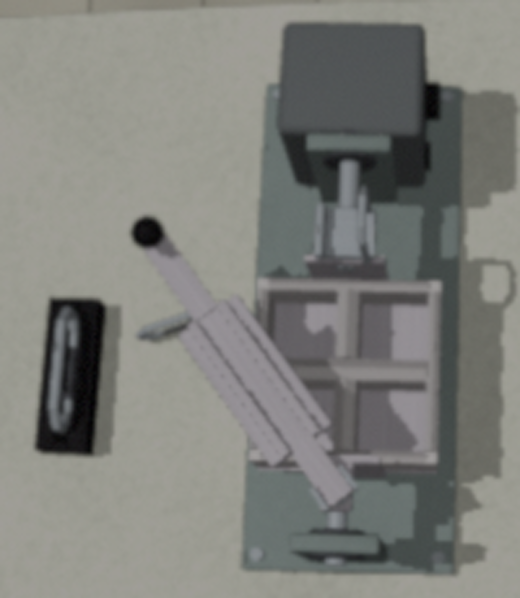

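The crop confirms that the larger hook sits in the black rest, at about (62,368) in the crop. The smaller hook lies free, half hidden under the bar at (160,328). The bar points to the ball at (147,232) and overhangs the left pockets. The cradle corners are at crop (261,282), (441,283), (437,465) and (253,462).

```bash
cat >> h.py <<'E'
from scipy.optimize import least_squares
G=.054
def above(p,yaw,z):
    "movep with grasp point at p, choosing the nearer half turn; z = grasp-point height"
    q0=np.array(arm.read_joint_positions());best=None
    for k in(-1,0,1):
        q=down(yaw+k*np.pi);j=arm.ik([p[0],p[1],z+G],q)
        if j is not None:
            d=abs(np.array(j)-q0).max()
            if best is None or d<best[0]:best=(d,q)
    arm.movep([p[0],p[1],z+G],best[1]);return best[1]
def go(p,z,v=.15,ori=None): arm.line_to([p[0],p[1],z+G],v,ori)
E
cat > g.py <<'E'
# fitted tumbler geometry
from h import *
import json
def fit():
    px=[(210.4,183.5),(279.6,183.8),(278,253.8)]
    P=unproj(cam('top'),px,.116)[:,:2];L=np.array([[.083,.083],[.083,-.083],[-.083,-.083]])
    f=lambda v:(np.array([[np.cos(v[2]),-np.sin(v[2])],[np.sin(v[2]),np.cos(v[2])]])@L.T).T+v[:2]-P
    return least_squares(lambda v:f(v).ravel(),[.53,.08,-.05])
E
python3 - <<'E'
from g import *
r=fit();print(r.x,r.fun)
cx,cy,th=r.x
W=lambda x,y:np.array([cx+np.cos(th)*x-np.sin(th)*y,cy+np.sin(th)*x+np.cos(th)*y])
S=cam('side');T=cam('top')
piv=W(-.115,0);b=unproj(T,[(167-.3,163.8)],.206)[0]
d=b[:2]-piv;print('piv',piv,'ball',b,np.hypot(*d),np.arctan2(d[1],d[0])-th)
print('side proj ball (seen 169,253)',proj(S,b))
eye=np.r_[W(.106,-.0195),.232];print('eye',eye,proj(S,eye),proj(T,eye), 'notch ball',W(.15,0))
caps=unproj(T,[(369.5,197),(440,194)],.110);print('caps side (309,167),(337,132)',proj(S,caps))
for n,c in(('top',(244,165)),('side',(218,198))):
    im=cv2.imread(f'pics/{n}0.png');x,y=c
    cv2.imwrite(f'pics/k_{n}.png',cv2.resize(im[y-35:y+35,x-35:x+35],None,fx=5,fy=5,interpolation=cv2.INTER_CUBIC))
a,bb=[cv2.imread(f'pics/k_{n}.png') for n in('top','side')]
cv2.imwrite('pics/k.png',np.hstack([a,bb]))
E
```

```text
[ 0.52825191  0.07922407 -0.05351572] [ 2.10613489e-03  3.08710048e-03  1.89618969e-06 -1.25924270e-03
 -2.10803108e-03 -1.82785778e-03]
piv [0.41341654 0.08537544] ball [0.63663605 0.23776704 0.206     ] 0.2702779051871364 0.6525352419495531
side proj ball (seen 169,253) [[169.26675366 251.42815243]]
eye [0.6330571  0.05408203 0.232     ] [[223.88948047 185.75149285]] [[250.14495901 158.427472  ]] notch ball [0.67803716 0.07120054]
caps side (309,167),(337,132) [[308.30317417 163.8723754 ]
 [335.40689333 130.44390749]]
```

View pics/k.png

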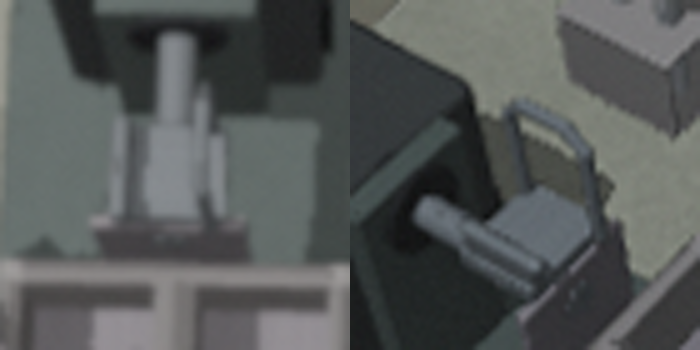

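In the crop the keeper eye's top wire is centred at about (222,187) in the side view and (250,159) in the top view. My fit predicts (224,186) and (250,158), so the tumbler pose is good to about 3 mm. Next I swing the bar aside.

```bash
cat >> g.py <<'E'
cx,cy,th=fit().x
W=lambda x,y:np.array([cx+np.cos(th)*x-np.sin(th)*y,cy+np.sin(th)*x+np.cos(th)*y])
piv=W(-.115,0)
def ball(sw,lift=0): # ball centre
    a=th+sw; r=.265*np.cos(lift)-.031*np.sin(lift); z=.175+.265*np.sin(lift)+.031*np.cos(lift)
    return np.r_[piv+r*np.array([np.cos(a),np.sin(a)]),z]
E
python3 - <<'E'
from g import *
p=arm.read_tool_pos();arm.line_to([p[0],p[1],.42],.25)
b=[.6360,.2365];s0=.6525
arm.move_gripper(.75,30)
above(b,th+s0+np.pi/2,.34)
y0=Rn.from_quat(arm.read_eef_rot()).as_matrix()[:,1];base=np.arctan2(y0[1],y0[0])
go(b,.26,.15);go(b,.207,.08)
print(arm.read_ft_force());arm.move_gripper(0,30);print(arm.read_opening(),arm.read_ft_force())
for s in np.linspace(s0,1.56,9)[1:]:
    q=ball(s);arm.line_to([q[0],q[1],.207+G],.12,down(base+s-s0))
    print(round(s,2),arm.read_opening(),np.round(arm.read_ft_force(),1))
arm.move_gripper(.75);p=arm.read_tool_pos();arm.line_to([p[0],p[1],.38],.2)
print(arm.read_time(),arm.read_joint_positions())
above([.57,-.25],np.pi/2,.33)
cv2.imwrite('pics/t1.png',snapshot('top'));P=(arm.read_tool_pos(),arm.read_eef_rot());cv2.imwrite('pics/w1.png',snapshot('wrist'));print(P)
cv2.imwrite('pics/tw1.png',np.hstack([cv2.imread('pics/t1.png')[60:330,110:490],cv2.imread('pics/w1.png')[::1,::1][:270,:420]]))
E
```

```text
[-0.08027832  0.52163928  0.10690389]
0.3036242165528618 [-0.34921781 -0.55657801 -0.41040559]
0.77 0.3096803649753139 [ 5.5  4.6 -0.6]
0.88 0.3071237384137577 [5.8 5.3 1.2]
0.99 0.30298956813125516 [ 5.1  4.8 -0.4]
1.11 0.3022867712381667 [4.1 4.6 1. ]
1.22 0.30450863867094335 [3.7 4.7 0.8]
1.33 0.30259647192262457 [2.6 5.  0.2]
1.45 0.30208373696754703 [ 2.5  5.5 -0. ]
1.56 0.30377845258375413 [1.4 6.2 1. ]
10.8333 [-0.0108067   0.69151807 -1.30361146  1.56724251  0.67307123  1.40683038
  1.70382972]
(array([ 0.57044086, -0.24818971,  0.38424484]), array([-1.60461213e-03,  9.99998638e-01,  3.08226989e-04,  2.32766039e-04]))
```

View pics/t1.png

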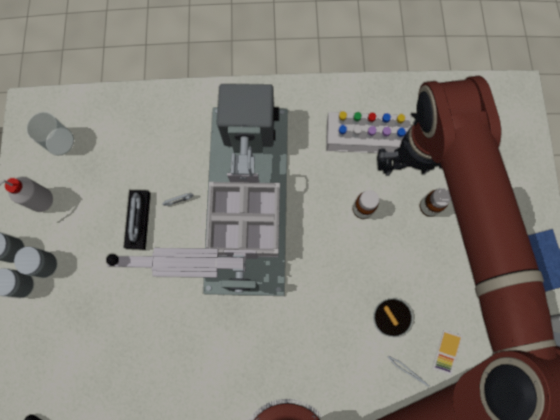

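The bar now lies aside with its ball at (112,260), all four pockets are clear, and the bottles are unmoved at (368,200) and (438,197). The arm's elbow is twisted, so I'll go back to a neutral posture and look at bottle A from close by.

Run:
```python
from h import *
arm.move_j([.36,.55,0,1.40,0,1.19,0]);print(arm.read_tool_pos(),arm.read_time())
arm.move_gripper(1.0)
b=[.569,-.2157];above(b,np.pi/2,.19)
P=(arm.read_tool_pos(),arm.read_eef_rot());im=snapshot('wrist');C=cam('wrist',P)
print(arm.read_joint_positions(),P)
print(proj(C,[b+[.11],[.5704,-.384,.11]]))
for a in np.linspace(0,2*np.pi,24): 
    u=proj(C,[[b[0]+.022*np.cos(a),b[1]+.022*np.sin(a),.11]])[0];cv2.circle(im,tuple(int(round(v)) for v in u),1,(0,0,255),-1)
cv2.imwrite('pics/w2.png',im)
```

```text
[ 0.58547    -0.24321356  0.35321466] 14.45
[ 0.15533447  0.62286244  0.28327429  1.62991038 -0.20704006  0.91674202
 -1.05561435] (array([ 0.56944005, -0.21589271,  0.24448653]), array([9.99999598e-01, 6.65594284e-04, 5.64514815e-04, 2.05389527e-04]))
[[283.06227978 221.57337182]
 [534.86778494 219.28495089]]
```

View pics/w2.png

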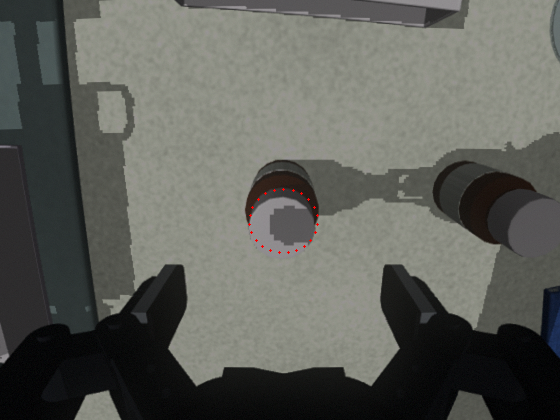

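The cap is centred at (283,225), about 2 mm nearer the robot than predicted. I'll pick it up and put it in cell2.

```bash
cat >> g.py <<'E'
def load(b,cell,zc=.24):
    go(b,.097,.12);arm.move_gripper(0,50);print('grip',arm.read_opening(),arm.read_finger_force())
    g=.098
    go(b,.265,.2);print('lift',arm.read_opening(),np.round(arm.read_ft_force(),1))
    q=down(th+np.pi/2*(1 if Rn.from_quat(arm.read_eef_rot()).as_matrix()[1,1]>0 else -1))
    arm.line_to([*cell,.265+G],.2,q);print('f0',f0:=np.round(arm.read_ft_force(),1))
    go(cell,.175,.12)
    for z in np.arange(.171,.1515,-.003):
        go(cell,z,.05);f=np.array(arm.read_ft_force());print(round(z,3),np.round(f-f0,1))
        if f[2]-f0[2]>12: print('contact');break
    return z
E
python3 - <<'E'
from g import *
z=load([.567,-.2157],W(-.041,-.041))
P=(arm.read_tool_pos(),arm.read_eef_rot());cv2.imwrite('pics/w3.png',snapshot('wrist'));print(arm.read_time())
E
```

```text
grip 0.5002884407586661 50.72940409183502
lift 0.5022090374095268 [ 0.5  0.5 -2.8]
f0 [ 0.8  0.2 -2.3]
0.171 [15.3 -1.8 41.1]
contact
20.9167
```

View pics/w3.png

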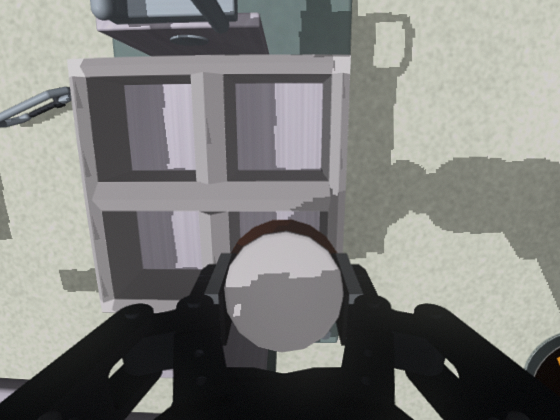

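The bottle is partly in the pocket, with its cap at (284,293), but something resists at 41 N with a +x push. I'll back up a little, then compare the cradle corners in this wrist view (70,62), (350,57) with the model.

Run:
```python
from g import *
P=(arm.read_tool_pos(),arm.read_eef_rot());C=cam('wrist',P);print(P, arm.read_ft_force())
L=[(.083,.083),(.083,-.083)]
print('model far corners',proj(C,[[*W(*l),.116] for l in L]))
print('cap top exp (284,293)',proj(C,[[*W(-.041,-.041),P[0][2]-G+.013]]))
print('meas',M:=unproj(C,[(67,61),(350,57)],.116))
c,s=np.cos(th),np.sin(th)
print([np.array([[c,s],[-s,c]])@(m[:2]-[cx,cy]) for m in M])
m=unproj(C,[(205,197)],.116)[0];print('centre cross',np.array([[c,s],[-s,c]])@(m[:2]-[cx,cy]))
p=P[0];print('tcp local',np.array([[c,s],[-s,c]])@(p[:2]-[cx,cy]))
go(W(-.041,-.041),.18,.05);print(arm.read_ft_force(),arm.read_opening())
```

```text
(array([0.5052624 , 0.03898524, 0.23770027]), array([ 0.99920508, -0.02802106,  0.02831323, -0.00154825])) [16.91640302 -1.47213232 37.71041923]
model far corners [[ 63.21543245  63.12061149]
 [359.85276851  58.54998278]]
cap top exp (284,293) [[282.95908984 353.43337782]]
meas [[ 0.61649521  0.15521866  0.116     ]
 [ 0.60774894 -0.00270055  0.116     ]]
[array([0.08405201, 0.08060594]), array([ 0.08376538, -0.07755503])]
centre cross [0.00539399 0.00598115]
tcp local [-0.02080421 -0.04141093]
[15.31559918 -0.39081697 17.08213392] 0.49973600640752835
```

Run:
```python
from g import *
p=np.array(arm.read_tool_pos());c,s=np.cos(th),np.sin(th)
print('local',np.array([[c,s],[-s,c]])@(p[:2]-[cx,cy]),p[2],arm.read_eef_rot())
print(arm.read_ft_force(),arm.read_wrist_torque(),arm.read_joint_positions(),arm.ik([*W(-.041,-.041),.234],arm.read_eef_rot()),arm.read_effort())
im=snapshot('side');cv2.imwrite('pics/s4.png',cv2.resize(im[110:350,120:400],None,fx=2.5,fy=2.5,interpolation=cv2.INTER_CUBIC))
```

```text
local [-0.02560309 -0.04116577] 0.24194398674758247 [ 9.99375266e-01 -2.77629461e-02  2.18513630e-02 -9.02198520e-04]
[15.31559918 -0.39081697 17.08213392] [-1.29369745e-01 -3.56762134e+00  2.70612493e-03] [-0.31312716  0.46374515  0.27023946  1.95582426 -0.18217479  0.70088585
 -1.56192457] [-0.31864788  0.45544145  0.26650183  2.00399248 -0.18508787  0.66059449
 -1.56281094] [-9.21093039e-01 -2.58364266e+01  4.80215549e-01  1.40485014e-01
  7.21421046e-02  4.78889823e+00 -8.90355703e-03]
```

View pics/s4.png

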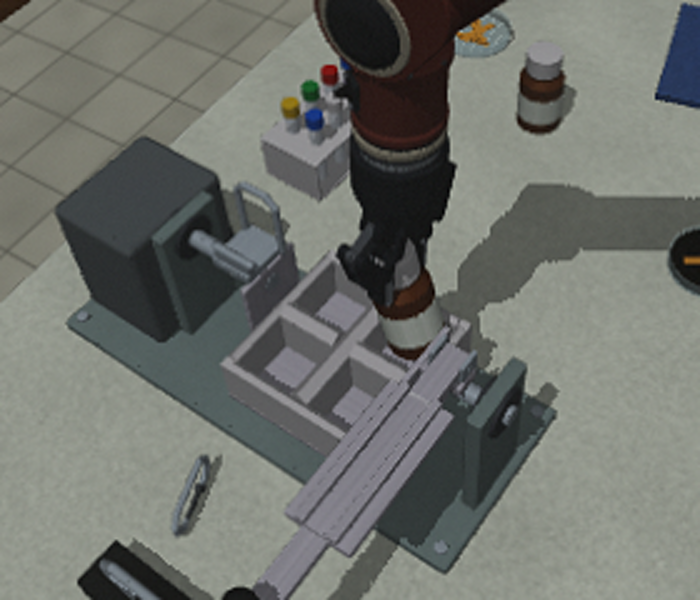

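The side view shows the bottle tilted, its foot at (405,345) caught on the cradle's near wall next to the bar. I'll lift clear and check the hang and the tool position.

Run:
```python
from g import *
c,s=np.cos(th),np.sin(th)
go(W(-.041,-.041),.265,.1);arm.pause(.3)
p=np.array(arm.read_tool_pos())
print('local',np.array([[c,s],[-s,c]])@(p[:2]-[cx,cy]),p[2],Rn.from_quat(arm.read_eef_rot()).as_matrix()[:,2],arm.read_opening(),arm.read_ft_force(),arm.read_wrist_torque())
im=snapshot('side')[110:350,120:400];w=snapshot('wrist')
cv2.imwrite('pics/s5.png',np.hstack([cv2.resize(im,(490,420),interpolation=cv2.INTER_CUBIC),w[:,150:460]]))
```

```text
local [-0.04111227 -0.0409921 ] 0.3186406859121446 [-7.23707735e-04 -1.55956746e-04 -9.99999726e-01] 0.4994911190517941 [ 0.58599446 -0.06437892 -2.14044543] [ 0.02479589 -0.04617778  0.00300367]
```

View pics/s5.png

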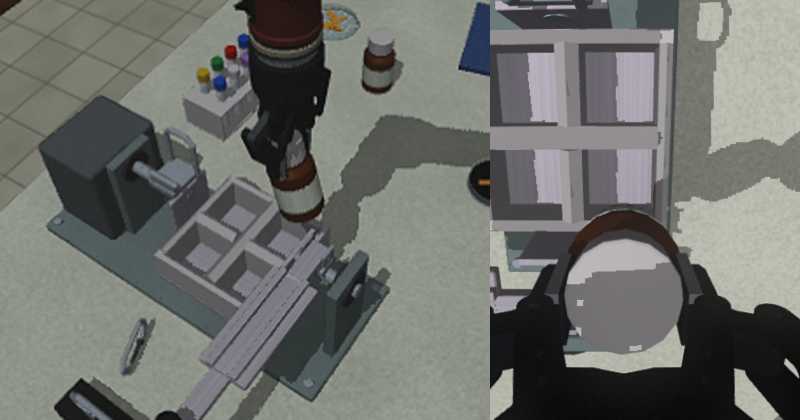

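Run:
```python
from g import *
P=(arm.read_tool_pos(),arm.read_eef_rot());C=cam('wrist',P);S=cam('side')
h=snapshot('wrist');si=snapshot('side')
x,y=P[0][:2];zc=P[0][2]-G
def ring(im,C,x,y,z,r,col):
    a=np.linspace(0,2*np.pi,41)
    cv2.polylines(im,[np.int32(np.round(proj(C,np.c_[x+r*np.cos(a),y+r*np.sin(a),0*a+z])))],True,col,1)
for im,c in((h,C),(si,S)):
    ring(im,c,x,y,zc+.013,.022,(0,0,255));ring(im,c,x,y,zc-.025,.028,(0,255,255));ring(im,c,x,y,zc-.097,.028,(0,255,0))
    for l in(-.041,):
        for i in (-1,1): ring(im,c,*W(.041*i,.041*-1),.106,.0315,(255,0,255))
    for k in[(-.083,-.083),(-.083,.083),(.083,.083),(.083,-.083)]:
        u=proj(c,[[*W(*k),.116]])[0];cv2.circle(im,tuple(np.int32(u)),3,(255,0,0),-1)
cv2.imwrite('pics/s6.png',np.hstack([cv2.resize(si[110:350,180:400],(440,480),interpolation=cv2.INTER_CUBIC),cv2.copyMakeBorder(h[:,120:470],0,60,0,0,0)]))
```

```text
(no output)
```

View pics/s6.png

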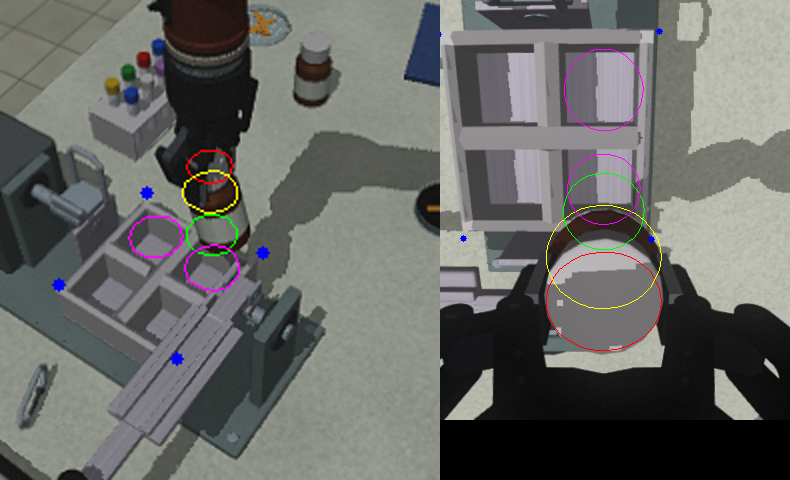

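In the overlay the bottle hangs tilted in the pads, foot toward the robot: in the side pane it is at (220,245) against a predicted (212,237). The real cradle's near edge (raw y≈228) also sits a few mm farther out than my model. I'll stand the bottle back on the bench and re-measure the cradle from above.

Run:
```python
from g import *
b=[.567,-.2157]
go(b,.265,.25);go(b,.125,.15)
for z in np.arange(.12,.098,-.004):
    go(b,z,.05);f=arm.read_ft_force()
    if f[2]>4:print('touch',z,f);break
arm.move_gripper(1.0);arm.pause(.4);go(b,.265,.2)
above(W(0,0),th+np.pi/2,.30)
P=(arm.read_tool_pos(),arm.read_eef_rot());im=snapshot('wrist');C=cam('wrist',P);t=snapshot('top')
print([list(x) for x in P],arm.read_time())
cv2.imwrite('pics/w7.png',im);cv2.imwrite('pics/t7.png',t)
cv2.imwrite('pics/v7.png',np.hstack([im[:,:480],cv2.copyMakeBorder(cv2.resize(t[160:250,340:460],(320,240)),0,180,0,0,0)]))
```

```text
[[np.float64(0.5285502504601305), np.float64(0.07731832209310156), np.float64(0.3537240989044957)], [np.float64(0.9996017261428817), np.float64(-0.02820878432627576), np.float64(-6.591405155814316e-05), np.float64(0.0008057507944946471)]] 29.7333
```

View pics/v7.png

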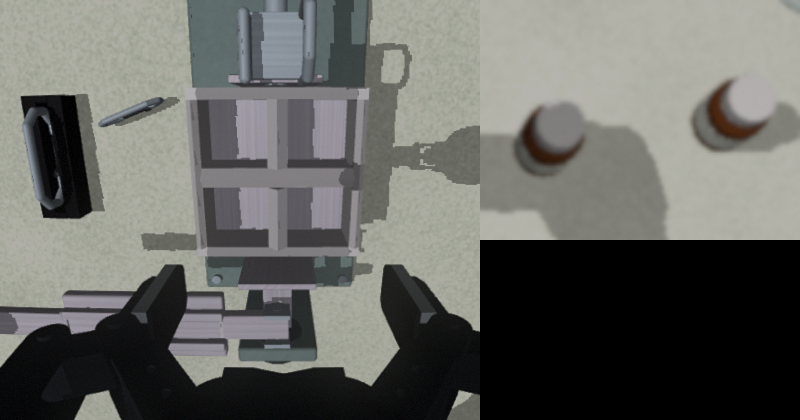

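The bottle stands upright again. In the wrist view the cradle's outer corners are at (188,90), (369,88), (361,255) and (196,256), with the wall cross at about (277,178). I'll refit with these.

Run:
```python
from h import *
P=([0.5285502504601305,0.07731832209310156,0.3537240989044957],[0.9996017261428817,-0.02820878432627576,-6.591405155814316e-05,0.0008057507944946471])
C=cam('wrist',P);T=cam('top')
px=[(188,90),(369,88),(361,255),(196,256),(277,178)]
M=unproj(C,px,.116);print(M)
L=np.array([[.083,.083],[.083,-.083],[-.083,-.083],[-.083,.083],[0,0]])
def loc(v,L):
    c,s=np.cos(v[2]),np.sin(v[2]);return L@np.array([[c,s],[-s,c]])+v[:2]
for idx in([0,1,2,3],[0,1,2,3,4]):
    r=least_squares(lambda v:(loc(v,L[idx])-M[idx,:2]).ravel(),[.53,.08,-.05]);print(r.x,np.round(r.fun*1000,1))
# joint reprojection with unknown height
tp=[(210.4,183.5),(279.6,183.8),(278,253.8)]
S=cam('side')
def f(v):
    A=lambda k:np.c_[loc(v,L[k]),np.full(len(k),.116)]
    return np.r_[(proj(C,A([0,1,2,3,4]))-px).ravel(),(proj(T,A([0,1,2]))-tp).ravel()]
r=least_squares(f,[.53,.08,-.05],loss='soft_l1');print(r.x,np.round(r.fun,1))
v=r.x;print('side corners',proj(S,np.c_[loc(v,L),np.full(5,.116)]),'caps',unproj(T,[(340+82/320*120,160+125/240*90),(340+(745-480)/320*120,160+98/240*90)],.11))
im=cv2.imread('pics/w7.png');g=cv2.cvtColor(im,cv2.COLOR_BGR2GRAY)
print('col profile x=230',[int(x) for x in g[235:270,230]],'row at y=178',[int(x) for x in g[178,340:380]],[int(x) for x in g[178,180:205]])
print('col x=230 far',[int(x) for x in g[78:105,230]])
```

```text
[[ 0.61682277  0.15529042  0.116     ]
 [ 0.60949833 -0.00248586  0.116     ]
 [ 0.4500209   0.00302084  0.116     ]
 [ 0.45838648  0.169018    0.116     ]
 [ 0.5337686   0.08252506  0.116     ]]
[ 0.53368212  0.08121085 -0.05437196] [ 4.2  4.3  2.6 -3.7 -3.7 -0.2 -3.1 -0.4]
[ 0.53369942  0.08147369 -0.05437196] [ 4.3  4.5  2.6 -3.4 -3.7  0.1 -3.1 -0.2 -0.1 -1.1]
[ 0.53170495  0.08162089 -0.05688639] [-5.4 -2.6  4.  -0.6 -0.5  5.3  0.5  4.3  1.1  2.1 -2.2 -2.3 -0.4 -1.3
 -0.4 -0.5]
side corners [[207.61493258 252.84031901]
 [252.37835061 206.640208  ]
 [309.26142527 236.88869592]
 [266.71846739 289.67675075]
 [258.93395341 244.84333426]] caps [[ 0.5452591  -0.21687355  0.11      ]
 [ 0.56377598 -0.38205143  0.11      ]]
col profile x=230 [60, 60, 61, 61, 61, 61, 61, 61, 58, 60, 59, 70, 106, 127, 128, 128, 127, 127, 126, 127, 126, 97, 70, 66, 68, 64, 67, 65, 65, 67, 62, 66, 89, 102, 104] row at y=178 [87, 86, 87, 85, 88, 86, 85, 85, 87, 87, 88, 88, 86, 88, 85, 77, 75, 78, 79, 86, 95, 96, 95, 98, 100, 102, 101, 102, 102, 104, 104, 101, 100, 99, 100, 99, 96, 97, 98, 101] [172, 170, 171, 170, 172, 171, 171, 172, 170, 170, 170, 156, 148, 145, 144, 127, 117, 114, 114, 115, 126, 131, 129, 127, 131]
col x=230 far [161, 160, 163, 159, 126, 87, 105, 107, 108, 118, 130, 128, 129, 128, 130, 129, 126, 127, 127, 129, 126, 106, 92, 92, 93, 92, 92]
```

```bash
cat >> g.py <<'E'
cx,cy,th=.5333,.081,-.055
piv=W(-.115,0)
def toloc(p):
    c,s=np.cos(th),np.sin(th);return np.array([[c,s],[-s,c]])@(np.array(p)[:2]-[cx,cy])
def findcap(im,C,exp):
    e=proj(C,[[*exp,.11]])[0];r=np.mean(np.linalg.norm(proj(C,[[exp[0]+.022,exp[1],.11],[exp[0],exp[1]+.022,.11]])-e,axis=1))
    g=cv2.GaussianBlur(cv2.cvtColor(im,cv2.COLOR_BGR2GRAY),(3,3),0)
    c=cv2.HoughCircles(g,cv2.HOUGH_GRADIENT,1,10,param1=80,param2=12,minRadius=int(r*.88),maxRadius=int(r*1.12)+1)
    out=[]
    for x,y,rr in (c[0] if c is not None else []):
        if np.hypot(x-e[0],y-e[1])<90:
            m=im[int(y)-8:int(y)+9,int(x)-8:int(x)+9].astype(float).mean((0,1))
            if m.max()-m.min()<20 and m.mean()>60: out.append((x,y,rr,m.mean(),*unproj(C,[(x,y)],.11)[0][:2]))
    return e,r,out
E
python3 - <<'E'
from g import *
im=cv2.imread('pics/w2.png');P=([.56944005,-.21589271,.24448653],[9.99999598e-01,6.65594284e-04,5.64514815e-04,2.05389527e-04])
print(findcap(im,cam('wrist',P),[.569,-.2157]))
b=[.547,-.217];arm.line_to(list(arm.read_tool_pos()[:2])+[.40],.2);above(b,np.pi/2,.20)
P=(arm.read_tool_pos(),arm.read_eef_rot());im=snapshot('wrist');cv2.imwrite('pics/w8.png',im)
for n in findcap(im,cam('wrist',P),b):print(n)
# eye check from w7
C=cam('wrist',([0.5285502504601305,0.07731832209310156,0.3537240989044957],[0.9996017261428817,-0.02820878432627576,-6.591405155814316e-05,0.0008057507944946471]))
print('eye loc',[toloc(u) for u in unproj(C,[(309,20),(309,3)],.232)])
E
```

```text
(array([282.93630983, 221.56835785]), np.float64(33.5480608237434), [(np.float32(281.5), np.float32(207.5), np.float32(36.3), np.float64(115.36447520184545), np.float64(0.5785291604358697), np.float64(-0.2147754539665932)), (np.float32(280.5), np.float32(221.5), np.float32(32.9), np.float64(88.38754325259515), np.float64(0.5690451584377589), np.float64(-0.2141269439294017)), (np.float32(280.5), np.float32(231.5), np.float32(35.1), np.float64(90.27566320645906), np.float64(0.5621149131128528), np.float64(-0.21411850486791245))])
[286.47449372 217.26400081]
32.21061736427217
[(np.float32(282.5), np.float32(198.5), np.float32(35.3), np.float64(139.06459054209918), np.float64(0.5601401275585269), np.float64(-0.21429837250957767)), (np.float32(282.5), np.float32(218.5), np.float32(31.4), np.float64(113.3021914648212), np.float64(0.5461094466022478), np.float64(-0.21432526337957902)), (np.float32(283.5), np.float32(183.5), np.float32(30.4), np.float64(70.6470588235294), np.float64(0.5703368404713034), np.float64(-0.21493177449343842))]
eye loc [array([ 0.11033076, -0.01751231]), array([ 0.11842777, -0.01738774])]
```

```bash
cat >> g.py <<'E'
def grab(b):
    go(b,.15,.15);go(b,.097,.08);arm.move_gripper(0,90);print('grip',arm.read_opening())
    go(b,.265,.15);print('lift',arm.read_opening(),np.round(arm.read_ft_force(),1))
def insert(cell,lo=.1525):
    s=1 if Rn.from_quat(arm.read_eef_rot()).as_matrix()[1,1]>0 else -1
    arm.line_to([*cell,.265+G],.2,down(th+s*np.pi/2));arm.pause(.2)
    f0=np.array(arm.read_ft_force());print('f0',f0.round(1));go(cell,.222,.1)
    for z in np.r_[np.arange(.217,lo,-.005),lo]:
        go(cell,z,.05);f=np.array(arm.read_ft_force())-f0
        print(round(z,3),f.round(1),np.round(arm.read_wrist_torque(),2),np.round(1000*toloc(arm.read_tool_pos())))
        if f[2]>10: print('contact');return z
    return z
E
python3 - <<'E'
from g import *
b=[.546,-.2145];grab(b)
print(insert(W(-.041,-.041)),arm.read_time())
E
```

```text
grip 0.490638331081856
lift 0.4891546887475132 [ 0.5  0.8 -2.7]
f0 [ 0.2  0.6 -1.4]
0.217 [-0.3 -0.8 -1. ] [-0.01  0.04 -0.02] [-41. -41.]
0.212 [ 0.1 -0.5 -0.7] [ 0.04  0.04 -0.01] [-41. -41.]
0.207 [-1.  -0.3 -1. ] [-0.04 -0.01  0.03] [-41. -41.]
0.202 [ 0.2 -1.1  0.1] [ 0.02 -0.04  0.01] [-41. -41.]
0.197 [ 0.6 -0.7 -0.4] [-0.   -0.01 -0.03] [-41. -41.]
0.192 [-0.9 -1.3  0. ] [0.01 0.01 0.04] [-41. -41.]
0.187 [-0.3 -0.6 -0.3] [ 0.07 -0.03  0.04] [-41. -41.]
0.182 [-0.4  0.2 -0.3] [ 0.02 -0.    0.07] [-41. -41.]
0.177 [ 0.1 -1.1 -0.1] [ 0.04 -0.01  0.01] [-41. -41.]
0.172 [ 0.3 -0.8 -0.3] [-0.02 -0.04  0.  ] [-41. -41.]
0.167 [-1.1 -0.6  0.4] [0.01 0.01 0.01] [-41. -41.]
0.162 [-0.4 -0.6  0.1] [ 0.01 -0.02 -0.06] [-41. -41.]
0.157 [ 0.3 -0.6 -0.4] [ 0.01 -0.02 -0.03] [-41. -41.]
0.152 [-1.7 -0.4  9.5] [-0.07  0.31 -0.06] [-40. -41.]
0.1525 40.2
```

Bottle 1 is seated without resistance. I'll release it and look at the second bottle.

Run:
```python
from g import *
arm.move_gripper(.8);p=W(-.041,-.041);go(p,.28,.15)
b=[.567,-.3835];go([.567,-.30],.28,.25);arm.move_gripper(1.0);above(b,np.pi/2,.20)
P=(arm.read_tool_pos(),arm.read_eef_rot());im=snapshot('wrist');cv2.imwrite('pics/w9.png',im)
e,r,o=findcap(im,cam('wrist',P),b);print(e,r,arm.read_time())
for n in o:print(np.round(n,4))
t=snapshot('top');cv2.imwrite('pics/t9.png',t)
cv2.imwrite('pics/v9.png',np.hstack([im[40:400,80:480],cv2.resize(t[150:310,190:367],(398,360))]))
```

```text
[283.3469042  215.87223815] 32.37917043668196 44.025
[288.5    199.5     34.2    124.8916   0.5784  -0.3869]
[289.5    209.5     28.6     94.1661   0.5715  -0.3876]
[288.5    224.5     35.1     87.1096   0.5608  -0.387 ]
```

View pics/v9.png

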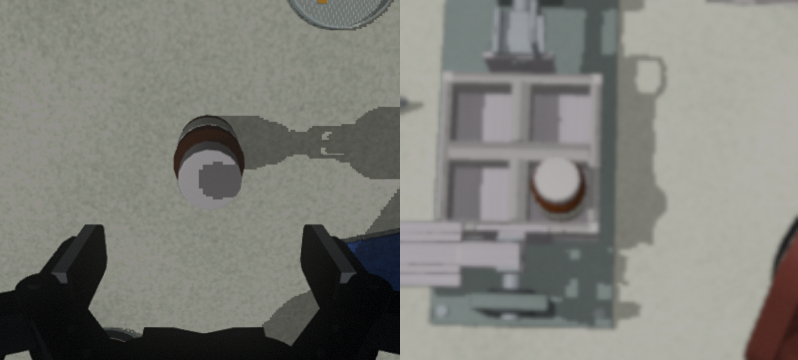

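Bottle 1 sits in the near right pocket. Bottle 2's cap is at about raw (290,220), which puts it near (0.564,-0.388). I'll load it into cell1.

Run:
```python
from g import *
b=[.564,-.388];grab(b)
go(b,.31,.2);c=W(-.041,.041)
s=1 if Rn.from_quat(arm.read_eef_rot()).as_matrix()[1,1]>0 else -1
arm.line_to([*c,.31+G],.25,down(th+s*np.pi/2))
print(insert(c),arm.read_time())
```

```text
grip 0.4934890874546737
lift 0.48786544141838006 [ 0.2 -0.  -2.6]
f0 [-0.2  0.4 -1.5]
0.217 [-0.1 -0.5 -0.5] [-0.02  0.07  0.03] [-41.  41.]
0.212 [-0.6 -1.1 -0.5] [ 0.02 -0.06  0.02] [-41.  41.]
0.207 [ 0.2 -0.5 -0.3] [-0.02 -0.01  0.03] [-41.  41.]
0.202 [ 0.3 -0.1 -0.8] [-0.02 -0.04 -0.  ] [-41.  41.]
0.197 [ 0.4  0.2 -0.8] [-0.02 -0.01  0.03] [-41.  41.]
0.192 [ 0.4 -1.   0.3] [-0.02 -0.03  0.05] [-41.  41.]
0.187 [-0.1  0.1 -0.3] [-0.04 -0.02  0.01] [-41.  41.]
0.182 [ 0.5 -0.9  0.6] [-0.   -0.01 -0.01] [-41.  41.]
0.177 [ 0.1 -0.2 -1. ] [-0.03  0.02 -0.03] [-41.  41.]
0.172 [ 0.1 -0.4  0.3] [ 0.02 -0.01 -0.01] [-41.  41.]
0.167 [ 0.2 -0.3  0.5] [ 0.07  0.02 -0.  ] [-41.  41.]
0.162 [-0.2 -0.5  0.2] [0.01 0.03 0.02] [-41.  41.]
0.157 [ 0.  -0.  -0.8] [0.03 0.01 0.03] [-41.  41.]
0.152 [-1.4 -0.4  9.5] [-0.22  0.27 -0.02] [-40.  41.]
0.1525 54.3583
```

Run:
```python
from g import *
arm.move_gripper(.75);c=W(-.041,.041);go(c,.31,.15)
b=np.array([.4304,.3498]);d=b-piv;s0=np.arctan2(d[1],d[0])-th;print('s0',s0,np.hypot(*d))
arm.move_j([-.6,.55,0,1.40,0,1.19,0]);print(arm.read_tool_pos())
above(b,th+s0+np.pi/2,.31);print(np.round(arm.read_joint_positions(),2))
P=(arm.read_tool_pos(),arm.read_eef_rot());im=snapshot('wrist');C=cam('wrist',P);cv2.imwrite('pics/w10.png',im)
m=(im.max(2)<45).astype(np.uint8);n,l,st,ce=cv2.connectedComponentsWithStats(m)
e=proj(C,[[*b,.206]])[0];print('exp',e)
for i in range(1,n):
    if st[i][4]>150: print(st[i],ce[i],unproj(C,[ce[i]],.206)[0][:2])
```

```text
s0 1.5803909942851642 0.2627489893100948
[0.53558458 0.33912422 0.35327807]
[-0.82  0.41  0.16  1.62 -0.07  1.12 -0.7 ]
exp [283.92743596 210.73573747]
[ 321  132  127   45 3949] [381.18080527 152.96809319] [0.49846294 0.38817036]
[ 265  186   38   38 1105] [283.22533937 204.87149321] [0.430097   0.35419661]
[    0   258   560   162 48547] [298.52614992 364.52462562] [0.4366455  0.21262394]
```

The ball is found at (283,205) in the wrist picture, 38 px across, matching the estimate. I'll grip it, lift, swing and lower.

Run:
```python
from g import *
b=np.array([.4300,.3515]);d=b-piv;s0=np.arctan2(d[1],d[0])-th
y0=Rn.from_quat(arm.read_eef_rot()).as_matrix()[:,1];base=np.arctan2(y0[1],y0[0])
go(b,.25,.15);go(b,.207,.06);arm.move_gripper(0,60);print(arm.read_opening(),arm.read_ft_force())
def to(s,L,v=.12):
    q=ball(s,L);arm.line_to([q[0],q[1],q[2]+.001+G],v,down(base+s-s0))
for L in(.06,.12,.18): to(s0,L,.08)
print('lift',arm.read_opening(),np.round(arm.read_ft_force(),1))
for s in np.linspace(s0,0,15)[1:]:
    to(s,.18);print(round(s,2),round(arm.read_opening(),3),np.round(arm.read_ft_force(),1))
print(np.round(1000*toloc(arm.read_tool_pos()),1),np.round(arm.read_joint_positions(),2))
for L in(.14,.10,.06,.03,.0):
    to(0,L,.05);print(L,round(arm.read_opening(),3),np.round(arm.read_ft_force(),1),np.round(1000*toloc(arm.read_tool_pos()),1),arm.read_tool_pos()[2]-G)
print(arm.read_time());cv2.imwrite('pics/s11.png',snapshot('side'));cv2.imwrite('pics/t11.png',snapshot('top'))
```

```text
0.29317242507776986 [-0.69799194  0.96880848  0.49293471]
lift 0.2923482963887546 [-1.5 -1.  -2.3]
1.47 0.29 [-2.3 -1.1 -2.7]
1.36 0.289 [-1.7 -1.8 -2.4]
1.24 0.292 [-2.8 -1.6 -3.7]
1.13 0.29 [-2.9 -3.2 -2.9]
1.02 0.295 [-4.7 -2.8 -3.5]
0.9 0.29 [-5.5 -1.6 -4.4]
0.79 0.29 [-6.5 -2.9 -4.2]
0.68 0.29 [-6.5 -2.  -3.9]
0.57 0.293 [-6.1 -1.7 -4.1]
0.45 0.293 [-7.3 -0.2 -3.1]
0.34 0.294 [-5.5 -0.7 -4. ]
0.23 0.289 [-6.7  0.7 -4.3]
0.11 0.292 [-5.8  1.6 -3.2]
0.0 0.287 [-5.5  2.2 -3.6]
[138.6   3.8] [-0.43  0.71  0.55  1.34 -0.38  1.2  -1.47]
0.14 0.289 [-6.3  2.  -3.3] [141.4   4.4] 0.24294967779612792
0.1 0.293 [-6.1  2.6 -2.8] [143.7   4.4] 0.2326685145322172
0.06 0.287 [-7.8  1.5 -2. ] [145.7   4.4] 0.22223573367163613
0.03 0.296 [-7.1  2.5 -1. ] [146.8   4.4] 0.21436627156780713
0.0 0.29 [-7.5  2.7  1. ] [147.7   4.4] 0.20694380860845102
68.3333
```

Run:
```python
from g import *
arm.pause(.3);print(np.round(1000*toloc(arm.read_tool_pos()),1),arm.read_ft_force())
arm.move_gripper(.6);arm.pause(.3);print(np.round(1000*toloc(arm.read_tool_pos()),1),arm.read_ft_force())
p=arm.read_tool_pos();arm.line_to([p[0],p[1],.36],.15)
go(W(.04,0),.33,.2)
P=(arm.read_tool_pos(),arm.read_eef_rot());im=snapshot('wrist');t=snapshot('top');s=snapshot('side')
print([list(map(float,x)) for x in P],arm.read_time())
for n,i in(('w12',im),('t12',t),('s12',s)):cv2.imwrite(f'pics/{n}.png',i)
a=cv2.resize(s[140:310,150:330],None,fx=2.2,fy=2.2,interpolation=cv2.INTER_CUBIC)
a=cv2.copyMakeBorder(a,0,420-a.shape[0],0,0,0)
cv2.imwrite('pics/v12.png',np.hstack([im[:,90:490],a]));print(a.shape)
```

```text
[147.7   4.4] [-8.22344438  3.12279828 -0.29555723]
[ 1.501e+02 -1.000e-01] [-0.85278187 -0.670842    0.39161373]
[[0.5737238590463938, 0.07909633741381392, 0.3834190764423544], [0.9995950900454482, -0.028454151793012056, -1.801243890821508e-05, 0.00012991660641767716]] 71.0833
(420, 396, 3)
```

View pics/v12.png

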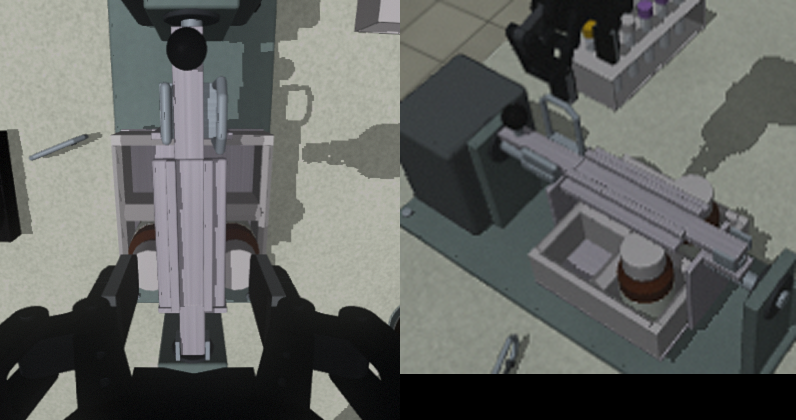

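The bar lies level in the notch, between the lip at (166,110) and the eye at (220,110) in the left pane, with both bottles under it. Now for a close look at the hook, plus an enlargement of the eye.

Run:
```python
from g import *
S=cam('side');print('ball side, seen (201.4,192.3):',proj(S,[ball(.015),ball(.015,.06)]))
arm.move_gripper(.8)
h=[.553,.350];above(h,-1.63+0,.17)
y0=Rn.from_quat(arm.read_eef_rot()).as_matrix()[:,1];print('yaw',np.arctan2(y0[1],y0[0]),np.round(arm.read_joint_positions(),2))
P=(arm.read_tool_pos(),arm.read_eef_rot());im=snapshot('wrist');C=cam('wrist',P);cv2.imwrite('pics/w13.png',im)
print([list(map(float,x)) for x in P],arm.read_time())
e=proj(C,[[*h,.059],[h[0]+.06,h[1],.059],[h[0]-.06,h[1],.059]]);print(e)
x0,y0=int(e[0][0])-75,int(e[0][1])-130
y0=max(y0,0);a=cv2.resize(im[y0:y0+240,x0:x0+150],None,fx=2.5,fy=2.5,interpolation=cv2.INTER_CUBIC)
w=cv2.imread('pics/w12.png');b=cv2.resize(w[60:160,230:340],None,fx=3.8,fy=3.8,interpolation=cv2.INTER_CUBIC)
b=cv2.copyMakeBorder(b,0,a.shape[0]-b.shape[0],0,0,0)
print('crop origin',x0,y0,a.shape,b.shape);cv2.imwrite('pics/v13.png',np.hstack([a,b]))
```

```text
ball side, seen (201.4,192.3): [[201.71937966 191.93172332]
 [201.24852745 187.48568242]]
yaw -1.6334693937605431 [-0.87  0.74  0.51  1.51 -0.41  0.99 -1.89]
[[0.5546948001518918, 0.34762306047498703, 0.22544487758343665], [0.9995077486177469, -0.031330844264950856, 0.0015801969349509915, 0.00037633545506615717]] 72.6417
[[280.08291278 208.96706026]
 [274.38188935 126.01192151]
 [285.05277787 280.98717194]]
crop origin 205 78 (600, 375, 3) (600, 418, 3)
```

View pics/v13.png

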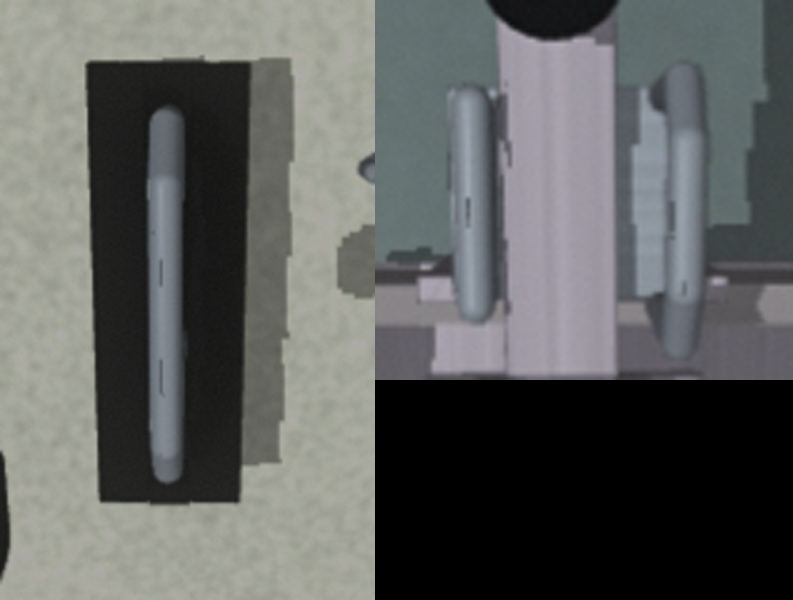

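The hook stands on edge in the rest. Its ends are at crop (167,105) and (167,484), and the straight spine runs from (166,180) to (167,458). The eye's top wire in the right pane is the bar at x≈685, from y≈130 to 300. The ball's side projection matches the level position, so the bar is fully down.

Run:
```python
from g import *
P=([0.5546948001518918,0.34762306047498703,0.22544487758343665],[0.9995077486177469,-0.031330844264950856,0.0015801969349509915,0.00037633545506615717])
C=cam('wrist',P)
f=lambda x,y:(205+x/2.5,78+y/2.5)
s=unproj(C,[f(166.5,180),f(167,458)],.062);e=unproj(C,[f(167,105),f(167,484)],.040)
print('spine',s,np.linalg.norm(s[0]-s[1]),s.mean(0));print('ends',e,np.linalg.norm(e[0]-e[1]),e.mean(0),np.arctan2(*(e[0]-e[1])[1::-1]))
r=unproj(C,[f(87,63),f(250,63),f(240,501),f(100,501)],.03);print('rest',r.mean(0),np.arctan2(*(r[0]-r[3])[1::-1]),np.arctan2(*(r[1]-r[2])[1::-1]))
Q=([0.5737238590463938,0.07909633741381392,0.3834190764423544],[0.9995950900454482,-0.028454151793012056,-1.801243890821508e-05,0.00012991660641767716])
C2=cam('wrist',Q);g=lambda x,y:(230+(x-375)/3.8,60+y/3.8)
u=unproj(C2,[g(687,130),g(684,300)],.234);print('eye',u,[toloc(v) for v in u])
T=cam('top');S=cam('side')
for c,p in((T,(250,159)),(S,(222.5,187.3))):print('eye other',unproj(c,[p],.232),toloc(unproj(c,[p],.232)[0]))
print(toloc(unproj(C2,[(277,47)],.206)[0]))
```

```text
spine [[0.59707061 0.35297061 0.062     ]
 [0.51244057 0.3589976  0.062     ]] 0.08484437014283862 [0.55475559 0.35598411 0.062     ]
ends [[0.61622529 0.35215634 0.04      ]
 [0.49181636 0.36120777 0.04      ]] 0.1247377632408631 [0.55402083 0.35668205 0.04      ] -0.0726275374422585
rest [0.55392861 0.35626712 0.03      ] -0.06903656359614689 -0.06792876041202316
eye [[0.65080592 0.05669411 0.234     ]
 [0.62316754 0.05815266 0.234     ]] [array([ 0.11866439, -0.01780957]), array([ 0.09098762, -0.01787257])]
eye other [[0.631797   0.05441683 0.232     ]] [ 0.09980939 -0.02112837]
eye other [[0.63285215 0.05937268 0.232     ]] [ 0.10059052 -0.01612201]
[0.15011909 0.00434013]
```

Run:
```python
from g import *
hy=-.070;hc=np.array([.5545,.3563]);g=hc-.008*np.array([np.cos(hy),np.sin(hy)])
P=arm.read_tool_pos();q=down(hy-np.pi/2)
arm.line_to([*g,.13+G],.1,q);arm.move_gripper(.6);go(g,.059,.06)
print(arm.read_ft_force());arm.move_gripper(0,100);print('grip',arm.read_opening(),arm.read_finger_force(),np.round(arm.read_ft_force(),1))
go(g,.10,.06);print(arm.read_opening(),np.round(arm.read_ft_force(),1))
go(g,.32,.2)
eye=np.array([.637,.0572]);u=np.array([-np.sin(th),np.cos(th)]);t=eye-.025*u
m=(g+t)/2
arm.line_to([*m,.32+G],.15,down(th-np.pi/4));arm.line_to([*t,.32+G],.15,down(th));arm.pause(.3)
print('joints',np.round(arm.read_joint_positions(),2),toloc(arm.read_tool_pos()),arm.read_opening(),np.round(arm.read_ft_force(),1),np.round(arm.read_wrist_torque(),2))
P=(arm.read_tool_pos(),arm.read_eef_rot());cv2.imwrite('pics/w14.png',snapshot('wrist'));cv2.imwrite('pics/s14.png',snapshot('side'));print(arm.read_time())
```

```text
[-0.43671421 -0.32748239 -0.38690407]
grip 0.07844913648867032 97.69359111785889 [-0.6 -1.   3.2]
0.08053426325697682 [ 0.1 -0.5 -1.7]
joints [-0.19  0.55  0.19  1.36 -0.1   1.24 -0.05] [ 0.10475249 -0.04249569] 0.07812626843439092 [ 0.   0.2 -2.3] [ 0.02  0.03 -0.02]
80.3583
```

Run:
```python
from g import *
eye=np.array([.637,.0572]);u=np.array([-np.sin(th),np.cos(th)]);t=eye-.025*u
f0=np.array(arm.read_ft_force());go(t,.296,.1)
for z in np.arange(.292,.236,-.004):
    go(t,z,.04);f=np.array(arm.read_ft_force())-f0
    p=arm.read_tool_pos();print(round(z,3),f.round(1),np.round(arm.read_wrist_torque(),2),np.round(1000*toloc(p),1),round(p[2]-G,4))
    if f[2]>20 or np.hypot(f[0],f[1])>12:print('stop');break
```

```text
0.292 [ 0.8  1.5 -0.1] [-0.04  0.   -0.01] [104.9 -43.1] 0.2922
0.288 [0.7 0.8 0.7] [-0.02  0.1  -0.01] [104.7 -43.1] 0.2877
0.284 [1.3 0.3 1. ] [-0.06 -0.07  0.  ] [105.  -43.1] 0.284
0.28 [ 1.2 -0.5  2.7] [-0.13 -0.15 -0.  ] [105.2 -43.3] 0.2803
0.276 [ 1.5 -0.4  2.2] [-0.09 -0.18 -0.04] [105.1 -43.2] 0.2761
0.272 [0.7 0.5 4.7] [ 0.07 -0.15 -0.02] [104.9 -42.8] 0.272
0.268 [1.9 0.6 4.8] [ 0.14 -0.11  0.03] [104.8 -42.9] 0.2679
0.264 [0.7 0.4 5.5] [ 0.04 -0.09  0.03] [104.8 -43.3] 0.2638
0.26 [-0.4 -0.1  4.6] [-0.22 -0.07 -0.02] [104.8 -43.7] 0.2597
0.256 [ 1.3 -1.5  3.9] [-0.41 -0.09 -0.03] [104.8 -43.9] 0.2556
0.252 [ 1.3 -2.9  4.1] [-0.61 -0.17 -0.05] [104.8 -43.9] 0.2515
0.248 [ 0.4 -3.8  3. ] [-0.88 -0.14 -0.03] [104.5 -44.3] 0.2472
0.244 [1.3 1.6 0.5] [0.04 0.05 0.  ] [103.8 -41.7] 0.2424
0.24 [-1.3  2.4  5. ] [0.35 0.26 0.03] [104.6 -40.9] 0.2403
```

The force rose to about 5 N, fell to zero at 0.244 (the snap), then showed firm spine contact. I'll do a short free-play check and release.

Run:
```python
from g import *
eye=np.array([.637,.0572]);u=np.array([-np.sin(th),np.cos(th)]);t=eye-.025*u
for z in(.248,.256,.262,.270,.25,.2425):
    go(t,z,.05);print(z,np.round(arm.read_ft_force(),1),np.round(arm.read_wrist_torque(),2))
    if arm.read_ft_force()[2]<-12:print('caught')
arm.move_gripper(.35);arm.pause(.3);print(np.round(arm.read_ft_force(),1))
go(t,.30,.06);print(np.round(arm.read_ft_force(),1));go(t,.36,.15)
arm.pause(1)
t=snapshot('top');s=snapshot('side');w=snapshot('wrist')
for n,i in(('w16',w),('t16',t),('s16',s)):cv2.imwrite(f'pics/{n}.png',i)
S=cam('side');i=cv2.imread('pics/s12.png').astype(int)
print('ball side exp',proj(S,[ball(.015)]))
for nm,x in(('before',i),('after',s.astype(int))):
    m=(x.max(2)<35)[180:205,190:215];ys,xs=np.nonzero(m);print(nm,m.sum(),xs.mean()+190,ys.mean()+180)
d=np.abs(s.astype(int)-i).max(2)
for y in range(160,225,2):print(y,''.join('#' if d[y,x]>25 else '.' for x in range(195,260)))
print(arm.read_time())
```

```text
0.248 [ 0.1 -0.2 -1.9] [-0.02 -0.01 -0.  ]
0.256 [ 0.4 -0.2 -1.9] [-0.02  0.04  0.  ]
0.262 [-0.6 -0.3 -2.4] [-0.05 -0.02  0.01]
0.27 [-0.7 -0.1 -4.7] [0.06 0.25 0.05]
0.25 [-0.4  0.9 -2.7] [-0.03  0.06 -0.03]
0.2425 [-0.8  0.1 -1.8] [ 0.03  0.03 -0.01]
[-0.2  0.2  0.4]
[0.2 0.6 0.8]
ball side exp [[201.71937966 191.93172332]]
before 156 202.78205128205127 192.30769230769232
after 153 202.71241830065358 192.3921568627451
160 .....################################......############..........
162 ......##############################........###########..........
164 .......##################..#######..........##########...........
166 ........##########################...........##########..........
168 .........########################...............######...........
170 ..........#######################................................
172 ...........#######################...............................
174 ..............####################...............................
176 ..................#################..............................
178 ......................#############......
[... 940 characters left out ...]
............................#...................................
208 .................................................................
210 .................................................................
212 .................................................................
214 .................................................................
216 .................................................................
218 .................................................................
220 .................................................................
222 .................................................................
224 .................................................................
89.75
```

Run:
```python
from station import *
print(ticket.finish_job())
```

```text
the job is handed in; nothing more can be done
None
```

I handed the job in at about 90 s: both amber bottles are seated in the near pockets, the bar is level in the notch, and the snap hook is snapped shut and hanging on the keeper's eye; on the first try bottle 1 caught on the cradle wall with about 41 N at the wrist, just over the 40 N limit if that counts as the gripper pressing.

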